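Isolate the hub test stand, set its dial and fit the hub that lines up with the key

ROBOT

A 7-joint arm with a two-finger parallel gripper is mounted at the origin on the work surface. World frame = base frame: x ahead of the robot, y to its left, z up, the work surface at z = 0. Lengths are in m, angles in rad, forces in N, time in s.
With the tool pointing down it reaches from about 0.35 to 0.9 m from the base axis. Payload 7.2 kg.
Tool frame: the origin (TCP) lies between the finger pads; the fingertips stand 19 mm ahead of it and the grasp point (between the pads) is the TCP; z points along the fingers, y is the line along which they close (so a half turn about z gives the same grasp; the last joint's range is limited). The gripper opens to 88 mm and grips with 3 to 60 N. Pads are 20 mm wide; open, the fingers measure 115 mm over their backs; the gripper's body (75 mm by 178 mm) begins 61 mm behind the grasp point.
Start: joints at [-1.249, 0.411, -0.013, 1.596, 0.006, 1.134, -0.082], TCP at [0.238, 0.578, 0.242] pointing down, gripper open.
Joint ranges: [-2.95, 2.95], [-0.29, 1.99], [-1.47, 1.44], [0.14, 2.54], [-1.03, 4.17], [0.13, 1.85], [-2.86, 2.86]. Speed limits (rad/s): [2.39, 2.39, 3.01, 3.01, 3.14, 3.14, 3.14].

INTERFACE

Orientations are given as a 3x3 rotation matrix whose columns are the frame's x, y, z axes.
In Python, from rig import r gives the robot as it stands. The module is installed in compiled form; this text tells all that it offers.
- The arm moves only by the tool arm_command, never from a script. Its arguments are lists of equal length, an entry for each row: "translation": the shift along the tool's x, y, z in mm, a list of three; "yaw": the turn about the tool's z in degrees. In form: {"translation": [[x, y, z], ...], "yaw": [yaw, ...]}. A call has exactly 5 rows; each row is the pose to reach, as a shift and turn from the pose commanded when the call began, along the tool's axes at that moment; what a row does not reach only later rows make up. A row lasts 1/8 s, in which the tool goes at most 62.5 mm and 10.7 degrees, less where a joint would pass 70% of its speed; a pose out of reach is approached as far as the arm can. A call with a gripper value outside its range is refused whole. "jaw" is the opening, from -1 (shut) to 1 (fully open), so that 0 is half open, set as the call begins (left out, the last holds). The fingers move at their own pace and stop on an object; "force" is the grip in N (left out, the last holds). Time passes only in rows, so rows that repeat a pose let the fingers close, or fill a call up. It gives the time, the measured TCP pose, the force, the opening and the grip force at its end, in the units of the state.
- r.get_obs(): the state, without advancing time (a new reading comes with each control period).
- r.get_image(name): name is "side" or "top" or "wrist"; returns (picture, depth): 480x640x3 uint8, red, green, blue; 480x640 float32, m along the optical axis (not along the pixel's ray), 0 where there is no reading.
- r.calibration(name): a dict with "fx", "fy", "cx", "cy" (pixels), "view" (4x4, takes a point from world to camera coordinates). Camera axes: x right, y up, looking along -z (the intrinsics and any distortion apply to the point x, -y, -z); pixel columns grow to the right and rows downward; lengths in m; the calibration is good to about 2 mm. A picture is of the moment at which its call begins: read the wrist's pose just before it. calibration takes no time and is no camera call; for the wrist camera it gives the pose at the moment of the call.
- r.job_done(): hands the job in; it is judged then, once.
The state is a dict: "time_s": time; "joints": joint angles; "joint_velocities": joint speeds; "tau": joint torques, N m; "ee_pos": TCP position; "eef_rot": TCP orientation; "force": force on the tool from outside, world axes, zero at the start; "ft_torque": the same for the moment, N m; "width": finger opening in m; "finger_force": force on a finger pad.
Only numpy, scipy, OpenCV 4.12 (cv2) and the standard library are available. Lean on these libraries where they do the work, as an engineer would, in place of code of your own. Each camera call takes 0.05 s, during which the arm holds its last target. There are 200 camera calls.

TASK

Get the hub test stand ready in this order: swing the isolator handle to off so that the padlock hole in the handle lines up with the hole in the fixed hasp, then turn the stand's dial so that its pointed nose faces the raised index tab, then fit the one hub whose keyway lines up with the keyed shaft while its ears lie between the two rails, down flush on the deck. All the other hubs on the bench are rejects: lay them in the grey tray, at any time, and leave the rest of the bench's tools and parts undisturbed.

Things in the scene. Friction and masses are not known exactly. Their poses are not given: they have to be found in the camera images.
- isolator (a joint): Rotary isolator handle on top of a grey box (150 x 150 x 55 mm, fixed, lying face up on the bench). Value 0 is fully on; it grows as the handle swings anticlockwise seen from above, up to a stop at 2.0. Off, with the padlock holes in line, is at 1.50; it can be pushed past off. It has no spring or detent: friction of about 0.12 N m holds it where it is left.
- iso_pivot (a point): Where the handle's vertical axis meets the top of the isolator box (55 mm above the bench). Axes are those of the box; the handle points along the box's x at joint value 0.
- iso_grip (a point): Point on the axis of the handle's upright round grip (24 mm diameter, a black post rising from 83 to 123 mm above the bench), 92 mm from the pivot axis and 112 mm above the bench. The arm under it ends at 84 mm above the bench. Site x points along the handle outward from the pivot.
- hasp_handle (a point): Centre of the 12 mm padlock hole in the handle, 55 mm from the pivot axis.
- hasp_fixed (a point): Centre of the 12 mm padlock hole in the small steel hasp plate fixed on the isolator box, 55 mm from the pivot axis; the handle's hole passes right above it. Lined up: the two hole centres within 5 mm horizontally.
- stand: The test stand: a fixed green slab, 130 (x) x 250 (y) x 20 mm, origin under its centre. On its deck (20 mm above the bench) stand the keyed shaft (62 mm along +y), and the dial (70 mm along -y). Two steel rails, 100 mm long (x) and 10 mm high, run on either side of the shaft with a 74 mm gap between them, for a hub's ears.
- shaft_base (a point): Where the axis of the upright keyed shaft meets the stand's deck; z up, x from the axis to the key. Shaft: 27 mm diameter, top 55 mm above the deck, tapering over the last 8 mm. Key: a rib 7 mm wide reaching 21 mm from the shaft's axis on the x side, top 44 mm above the deck. A hub's bore has 2.5 mm of radial play on the shaft.
- dial (a joint): The stand's dial, turning about a vertical axis 132 mm along -y from the shaft. Value 0: nose along the stand's x; grows anticlockwise seen from above; stops at -1.7 and 1.7. No spring or detent: friction of about 0.04 N m holds it.
- dial_grip (a point): On the dial's axis, 64 mm above the bench, at the height to grip: the dial's black bar grip, 14 mm thick, 52 mm long, from 40 to 74 mm above the bench, on a disc. Site x points along the bar to its pointed nose.
- dial_nose (a point): The pointed nose of the dial's bar, 28 mm from its axis along the point's x.
- index_ring: Fixed flat aluminium ring plate of 100 mm diameter around the dial, lying on the stand's deck, with fine ticks and one raised index tab (14 mm long, 12 mm high) 43 mm from the dial axis along the ring's +x. Origin: on the dial's axis, 20 mm above the bench. The dial is set when the nose points at the tab, along the ring's +x, within 0.1 rad.
- hub_1: Loose steel hub, 0.5 to 0.75 kg, flange down. Oblong flange 104 (x, two ears) x 60 (y) x 12 mm; boss 56 mm diameter up to 50 mm above the underside; 32 mm bore right through. Origin: centre of underside, z along the bore. Grip the boss from above, fingers over the ears. Keyway (13 mm wide, 8 mm deep groove all down the bore) on the hub's +x, in line with the ears: it fits, its x along the key.
- hub_2: Loose steel hub, 0.5 to 0.75 kg, flange down. Oblong flange 104 (x, two ears) x 60 (y) x 12 mm; boss 56 mm diameter up to 50 mm above the underside; 32 mm bore right through. Origin: centre of underside, z along the bore. Grip the boss from above, fingers over the ears. Keyway (13 mm wide, 8 mm deep groove all down the bore) on the hub's +y, square to the ears: a reject. May be absent.
- hub_3: Loose steel hub, 0.5 to 0.75 kg, flange down. Oblong flange 104 (x, two ears) x 60 (y) x 12 mm; boss 56 mm diameter up to 50 mm above the underside; 32 mm bore right through. Origin: centre of underside, z along the bore. Grip the boss from above, fingers over the ears. Keyway (13 mm wide, 8 mm deep groove all down the bore) at 45 degrees between +x and +y: a reject. May be absent.
- hub_4: Loose steel hub, 0.5 to 0.75 kg, flange down. Oblong flange 104 (x, two ears) x 60 (y) x 12 mm; boss 56 mm diameter up to 50 mm above the underside; 32 mm bore right through. Origin: centre of underside, z along the bore. Grip the boss from above, fingers over the ears. Plain bore without keyway: a reject. May be absent.
- tray: Open grey steel tray, fixed: 140 (x) x 290 (y) x 40 mm high outside, walls and floor 5 mm; origin under its centre. Three hubs fit side by side along y with their ears along x.
- piston: Bystander: an aluminium piston, 72 mm diameter, 60 mm high; origin at its underside.
- bearing: Bystander: a bearing ring, 68 mm diameter, 20 mm high; origin at its underside.
- spanner: Bystander: an open-ended spanner, 180 mm long, lying flat.
- oil_can: Bystander: a dark can, 64 mm diameter, 85 mm high; origin at its underside.
- collar: Bystander: a dark steel collar, 60 mm diameter, 30 mm high; origin at its underside.
- driver: Bystander: a screwdriver, 180 mm long, lying flat.
- bolt_tin: Bystander: an open steel tin, 80 mm diameter, 60 mm high; origin at its underside.
Mind the look-alikes: they are no part of the job. What is shaped like the hub_2 but yellow is not meant.

How it is judged:
On the way, in this order (a step that is already met when the one before it is completed fails the run):
1. the isolator handle is off, its padlock hole over the hasp's hole (horizontal distance between hasp_handle and hasp_fixed below 0.005 m and velocity of joint isolator between -0.05 and 0.05 rad/s), for 0.3 s.
2. with the isolator still off, the dial's nose faces the index tab (all of step 1 and angle between the x axis of dial_grip and the x axis of index_ring, either way round below 0.1 rad and x of dial_nose in the frame of index_ring above 0.015 m and velocity of joint dial between -0.05 and 0.05 rad/s), for 0.3 s.
3. with isolator off and dial set, the matching hub is down flush on the stand's deck over the keyed shaft (all of step 2 and horizontal distance between hub_1 and shaft_base below 0.006 m and z of hub_1 in the frame of shaft_base between -0.004 and 0.004 m and angle between hub_1's own z axis and vertical below 0.06 rad and linear speed of hub_1 below 0.02 m/s), for 0.3 s.
At the end, for the whole second after the job is handed in: Hasp holes within 5 mm; dial nose within 0.1 rad of the tab; matching hub over the shaft within 4 mm of flush and 6 mm of centre, upright; every other hub present in the tray (centre inside the walls, underside at most 55 mm above the bench); all at rest (all of step 3 and x of hub_2 in the frame of tray between -0.066 and 0.066 m and y of hub_2 in the frame of tray between -0.14 and 0.14 m and z of hub_2 in the frame of tray between -0.005 and 0.055 m and linear speed of each of hub_2, hub_3, hub_4 below 0.02 m/s and x of hub_3 in the frame of tray between -0.066 and 0.066 m and y of hub_3 in the frame of tray between -0.14 and 0.14 m and z of hub_3 in the frame of tray between -0.005 and 0.055 m and x of hub_4 in the frame of tray between -0.066 and 0.066 m and y of hub_4 in the frame of tray between -0.14 and 0.14 m and z of hub_4 in the frame of tray between -0.005 and 0.055 m); the robot touches nothing.
It fails at once if a bystander (piston, bearing, spanner, can, collar, screwdriver or tin) is displaced by more than 5 cm (distance of any of piston, bearing, spanner, oil_can, collar, driver, bolt_tin from where it was at the start of the episode above 0.05 m).
Of hub_2, hub_3, hub_4 only 2 to 3 are there at a start; the rules pass over those that are not, and their reading is None.
At some moment in a run one of hub_1, hub_2, hub_3, hub_4 may be knocked a few centimetres aside while the robot is not near it.
It also fails if it takes over 208 s, if anything falls off the work surface, if the arm or the gripper's body presses on something with over 40 N, if the wrist force passes 120 N, or if a joint passes its speed limit or range.

## Working session

There is one attempt and no reset: what is moved stays moved. The work goes in short steps, Python scripts to look and compute and a tool call to move; the robot and the scene stay as the last step left them, time stands still between calls to the robot, and variables do not carry over. Pictures are saved under pics/ and viewed, at most 14 in all, crops included, and the job is handed in when it is done.

Besides the shell and the picture viewer there is one more tool, called after "Request:" as name(argument=value, ...) on one line, values as JSON. arm_command: Moves the arm, as the interface text tells. Its arguments: {"type":"object","properties":{"translation":{"type":"array","items":{"type":"array","items":{"type":"number"}}},"yaw":{"type":"array","items":{"type":"number"}},"jaw":{"type":"number"},"force":{"type":"number"}},"required":["translation","yaw"]}

```bash
mkdir -p pics
cat > h.py <<'E'
import numpy as np, cv2
from rig import r
def snap(n):
    c=r.calibration(n); im,d=r.get_image(n); return im,d,c
def save(im,p): cv2.imwrite('pics/'+p,cv2.cvtColor(im,cv2.COLOR_RGB2BGR))
def ray(c,u,v):
    R=c['view'][:3,:3];t=c['view'][:3,3]
    d=np.array([(u-c['cx'])/c['fx'],-(v-c['cy'])/c['fy'],-1.0])
    return -R.T@t, R.T@d
def onplane(c,u,v,z):
    o,d=ray(c,u,v); return o+d*(z-o[2])/d[2]
def pt(c,D,u,v):
    o,d=ray(c,u,v); return o+d*D[int(v),int(u)]
def cloud(c,D):
    v,u=np.mgrid[0:480,0:640]; R=np.array(c['view'])[:3,:3];t=np.array(c['view'])[:3,3]
    p=np.stack([(u-c['cx'])/c['fx']*D,-(v-c['cy'])/c['fy']*D,-D],-1)
    return (p-t)@R
def proj(c,p):
    q=c['view'][:3,:3]@np.array(p)+c['view'][:3,3]
    return c['cx']+c['fx']*q[0]/-q[2], c['cy']-c['fy']*q[1]/-q[2]
def totool(dw,o=None):
    o=o or r.get_obs(); return np.array(o['eef_rot']).T@np.array(dw)*1000
E
python3 - <<'E'
from h import *
o=r.get_obs(); print(o['time_s'],o['ee_pos'],np.round(o['eef_rot'],3),o['width'],o['force'])
for n in ('top','side'):
    im,d,c=snap(n); save(im,n+'1.png'); np.savez(n+'1.npz',im=im,d=d,**{k:c[k] for k in c}); print(n,c, (d>0).mean())
print(r.calibration('wrist'))
E
```

```text
0.0 [0.23737146 0.57764973 0.24080646] [[-0.925  0.38  -0.001]
 [ 0.38   0.925 -0.002]
 [-0.    -0.002 -1.   ]] 0.08777123043324332 [0.48299999 0.19870451 0.4957883 ]
top {'fx': 565.2384079930506, 'fy': 565.2384079930506, 'cx': 328.6645876923345, 'cy': 236.88127361533856, 'view': array([[-2.77498170e-02, -9.99614177e-01, -1.20203161e-03,
         6.83801179e-02],
       [ 9.96472473e-01, -2.77578353e-02,  7.91966682e-02,
        -4.97029997e-01],
       [-7.91994781e-02,  9.99901638e-04,  9.96858286e-01,
        -1.44344313e+00],
       [ 0.00000000e+00,  0.00000000e+00,  0.00000000e+00,
         1.00000000e+00]])} 0.9958430989583333
side {'fx': 466.76620745434093, 'fy': 466.76620745434093, 'cx': 318.8140626502506, 'cy': 243.90513056274511, 'view': array([[ 0.98268221, -0.18446682, -0.01754051, -0.4954252 ],
       [ 0.12055904,  0.56459543,  0.81651548, -0.16285191],
       [-0.14071673, -0.8044899 ,  0.57705702, -1.31330916],
       [ 0.        ,  0.        ,  0.        ,  1.        ]])} 0.995849609375
{'fx': 366.90892228629014, 'fy': 366.90892228629014, 'cx': 318.49572331326624, 'cy': 236.6918431886485, 'view': array([[ 0.37947153,  0.92520254, -0.00127535, -0.62454735],
       [-0.88695232,  0.36339026, -0.28506684,  0.0343138 ],
       [-0.26328111,  0.10930593,  0.95850679, -0.39012149],
       [ 0.        ,  0.        ,  0.        ,  1.        ]])}
```

View pics/top1.png

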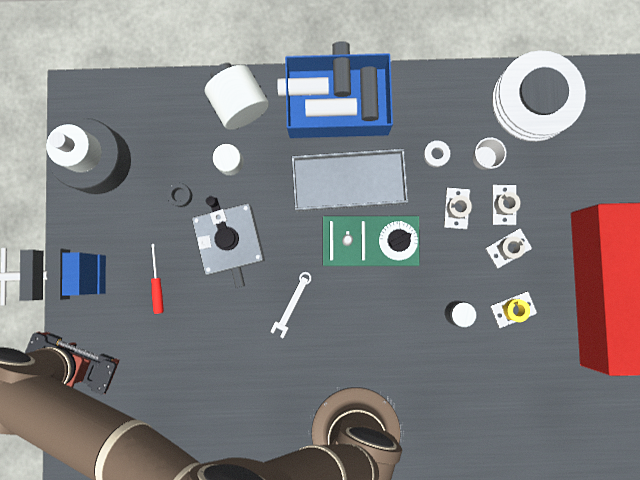

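View pics/side1.png

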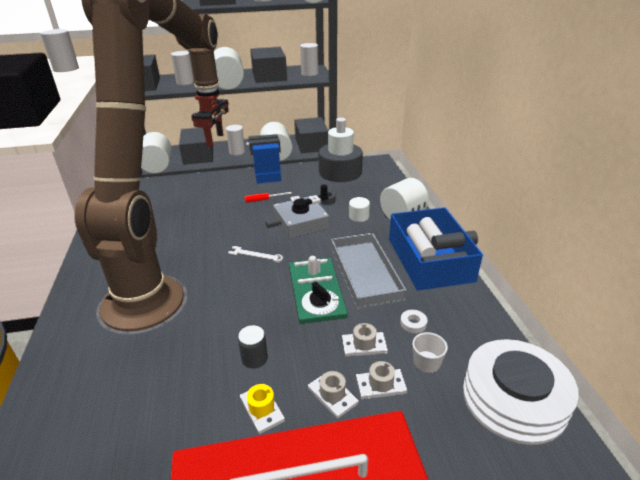

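Top view: isolator box at (228,238), stand at (371,241) with its dial at (399,240), tray at (350,180). The three grey hubs are at (459,208), (507,203) and (512,247). The yellow look-alike at (517,310) is not meant. I'll enlarge the isolator, the hubs and the dial.

Run:
```python
from h import *
f=np.load('top1.npz'); im=f['im']
z=lambda a,k:cv2.resize(a,None,fx=k,fy=k,interpolation=cv2.INTER_CUBIC)
A=z(im[180:300,170:270],4); B=z(im[180:280,430:540],4); C=z(im[205:275,315:425],3)
W=np.zeros((600,800,3),np.uint8)
W[:480,:400]=A; W[:400,400:]=np.pad(B,((0,0),(0,0),(0,0)))[:, :400]; W[400:600,400:730]=C[:200]
save(W,'crop1.png')
P=cloud(f,f['d'])
for n,(u,v) in dict(isobox=(250,245),isopiv=(227,238),post=(212,201),arm2=(238,278),hasp=(218,215),white=(204,242),tab=(425,240),stand=(380,260),h1=(459,208),h2=(507,203),h3=(512,247),traywall=(293,180),trayfl=(350,180)).items(): print(n,np.round(P[v,u],3))
```

```text
isobox [0.481 0.253 0.057]
isopiv [0.498 0.306 0.086]
post [0.585 0.334 0.123]
arm2 [0.399 0.287 0.041]
hasp [0.56  0.334 0.052]
white [0.491 0.366 0.07 ]
tab [ 0.486 -0.199 -0.007]
stand [ 0.435 -0.076  0.021]
h1 [ 0.567 -0.29   0.002]
h2 [ 0.577 -0.418 -0.002]
h3 [ 0.46  -0.422  0.007]
traywall [0.646 0.142 0.041]
trayfl [ 0.649 -0.006  0.003]
```

View pics/crop1.png

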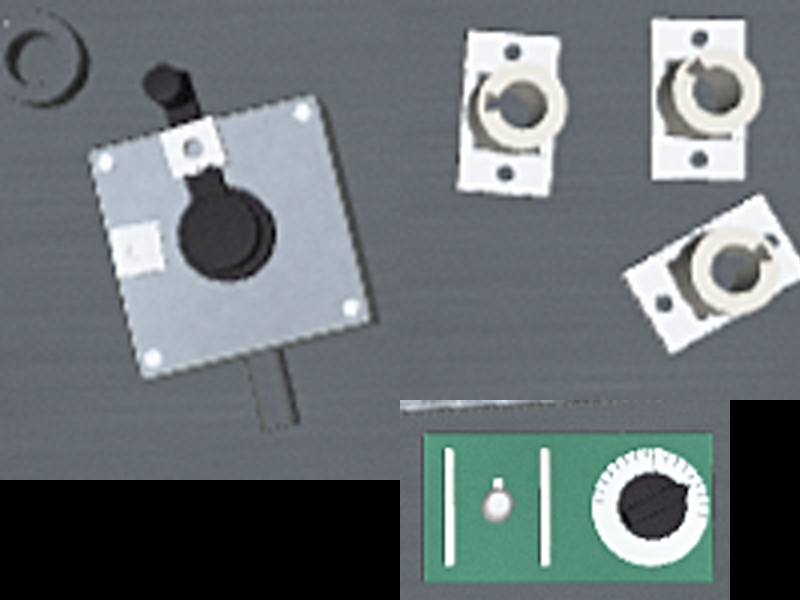

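The grey hub at (512,247) has its keyway in line with its ears, so it is hub_1. The one at (459,208) has its keyway square to the ears (hub_2), and the one at (507,203) has it at 45° (hub_3). Handle post is at (212,201) and the fixed hasp plate at (204,242). I'm moving over the isolator for a close look.

Request:
arm_command(translation=[[-60,-20,-15],[-115,-45,-30],[-170,-65,-50],[-230,-90,-60],[-285,-110,-75]], yaw=[-8,-16,-24,-32,-40], jaw=1)

```text
time_s: 0.72
ee_pos: [0.4583, 0.368, 0.316]
eef_rot: [[-0.951, -0.308, -0.001], [-0.308, 0.951, -0.001], [0.001, -0.0, -1.0]]
force: [1.1, 1.2, 0.0]
width: 0.0876
finger_force: 0.0
```

Run:
```python
from h import *
o=r.get_obs(); print(o['time_s'],o['ee_pos'],np.round(o['eef_rot'],3),np.round(o['joints'],2))
im,d,c=snap('wrist'); save(im,'w1.png'); np.savez('w1.npz',im=im,d=d,**{k:c[k] for k in c})
```

```text
0.725 [0.45833644 0.36796879 0.31596511] [[-0.951 -0.308 -0.001]
 [-0.308  0.951 -0.001]
 [ 0.001 -0.    -1.   ]] [-0.75  0.3  -0.02  1.59  0.01  1.26  1.12]
```

View pics/w1.png

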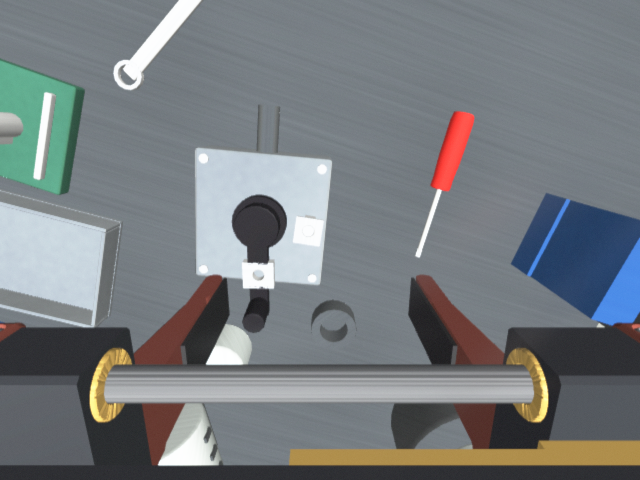

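Wrist view: knob at (258,222), handle hole at (258,274), fixed hasp hole at (308,231), post top at (255,322). The collar lies near (333,322).

Run:
```python
from h import *
f=np.load('w1.npz'); im=f['im'];P=cloud(f,f['d'])
W=cv2.resize(im[130:350,180:400],None,fx=2.7,fy=2.7,interpolation=cv2.INTER_CUBIC); save(W,'crop2.png')
# post top and knob top centroids from depth heights
b=np.zeros(P.shape[:2],bool); b[140:350,190:340]=1
for lo,hi in ((.118,.13),(.08,.092),(.092,.118),(.066,.078),(.058,.066)):
    m=(b&(P[...,2]>lo)&(P[...,2]<hi)).astype(np.uint8)
    n,l,s,ce=cv2.connectedComponentsWithStats(m)
    for i in range(1,n):
        if s[i,4]>40: print(lo,s[i,4],ce[i].round(1),P[l==i].mean(0).round(4),P[l==i][:,:2].min(0).round(3),P[l==i][:,:2].max(0).round(3))
for n,(u,v) in dict(hole=(258,274),tag=(248,274),hasp=(300,235),fixhole=(308,231)).items(): print(n,P[v,u].round(4))
k=onplane(f,258,274,.07);q=onplane(f,308,231,.06); print(k,q)
for a in ((203,158),(322,169),(204,270),(312,279)): print(onplane(f,*a,.055).round(4))
```

```text
0.118 376 [253.2 321.6] [0.5859 0.3392 0.1215] [0.575 0.328] [0.599 0.351]
0.08 2835 [256.8 247.6] [0.5217 0.3195 0.0846] [0.476 0.289] [0.584 0.35 ]
0.092 254 [257.7 307.8] [0.5781 0.3393 0.1054] [0.575 0.328] [0.589 0.351]
0.066 250 [267.2 207.3] [0.4791 0.3169 0.0688] [0.469 0.291] [0.495 0.341]
0.066 42 [235.3 214.6] [0.4982 0.2857 0.0665] [0.488 0.283] [0.512 0.29 ]
0.066 617 [307.8 230.6] [0.4908 0.3665 0.0679] [0.474 0.35 ] [0.507 0.383]
0.066 55 [271.6 263.4] [0.5377 0.3392 0.0742] [0.519 0.33 ] [0.561 0.349]
0.058 356 [266.  210.8] [0.4844 0.3164 0.0645] [0.469 0.282] [0.522 0.342]
0.058 94 [307.9 230.7] [0.4916 0.3668 0.065 ] [0.486 0.361] [0.498 0.373]
hole [0.5639 0.3272 0.0534]
tag [0.5541 0.318  0.083 ]
hasp [0.4981 0.3598 0.0683]
fixhole [0.4917 0.367  0.0654]
[0.55647423 0.32786061 0.07      ] [0.49324497 0.36726759 0.06      ]
[0.4516 0.2354 0.055 ]
[0.4232 0.361  0.055 ]
[0.5779 0.2654 0.055 ]
[0.5495 0.3898 0.055 ]
```

View pics/crop2.png

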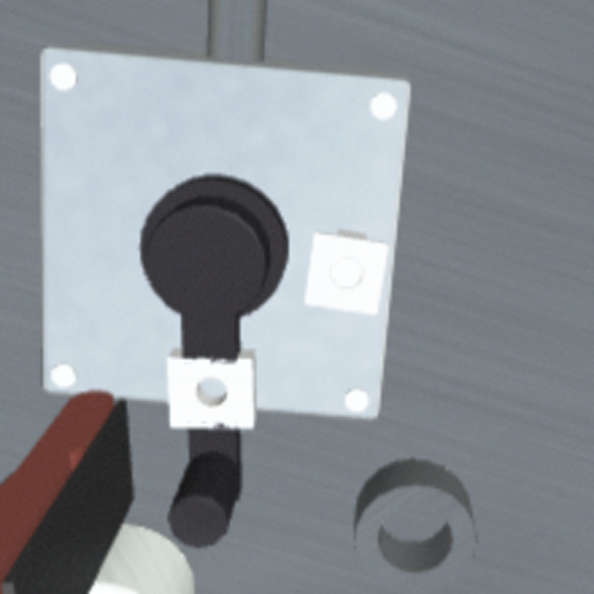

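Request:
arm_command(translation=[[-45,-27,20],[-85,-50,50],[-113,-67,95],[-113,-67,150],[-113,-67,204]], yaw=[0,0,0,0,0])

```text
time_s: 1.4
ee_pos: [0.5854, 0.3399, 0.1097]
eef_rot: [[-0.953, -0.302, -0.001], [-0.302, 0.953, -0.0], [0.001, -0.0, -1.0]]
force: [0.5, 0.2, 0.9]
width: 0.0879
finger_force: 0.0
```

Request:
arm_command(translation=[[0,0,0],[0,0,0],[0,0,0],[0,0,0],[0,0,0]], yaw=[0,0,0,0,0], jaw=-0.6, force=15)

```text
time_s: 2.02
ee_pos: [0.5858, 0.3406, 0.1132]
eef_rot: [[-0.953, -0.303, 0.001], [-0.303, 0.953, 0.001], [-0.002, 0.0, -1.0]]
force: [0.1, 0.2, -0.6]
width: 0.0412
finger_force: 0.0
```

Request:
arm_command(translation=[[0,0,0],[0,0,0],[0,0,0],[0,0,0],[0,0,0]], yaw=[0,0,0,0,0])

```text
time_s: 2.65
ee_pos: [0.5857, 0.3401, 0.1121]
eef_rot: [[-0.953, -0.303, 0.0], [-0.303, 0.953, -0.0], [-0.0, -0.0, -1.0]]
force: [0.5, 0.7, 2.4]
width: 0.0236
finger_force: 15.0
```

Request:
arm_command(translation=[[1,13,0],[4,27,0],[9,40,0],[15.5,51,0],[23,61,0]], yaw=[-8.3,-16.6,-24.9,-33.2,-41.5])

```text
time_s: 3.28
ee_pos: [0.5447, 0.3904, 0.1121]
eef_rot: [[-0.509, -0.861, -0.001], [-0.861, 0.509, -0.002], [0.002, -0.001, -1.0]]
force: [-2.4, -6.3, 6.1]
width: 0.0239
finger_force: 15.0
```

Request:
arm_command(translation=[[1,13,0],[4,26,0],[8.5,38,0],[14,49,0],[21.5,59,0]], yaw=[-8,-16,-24,-32,-40])

```text
time_s: 3.9
ee_pos: [0.4841, 0.4009, 0.112]
eef_rot: [[0.162, -0.987, 0.001], [-0.987, -0.162, -0.003], [0.003, -0.0, -1.0]]
force: [2.0, -7.9, 4.9]
width: 0.0237
finger_force: 15.0
```

Run:
```python
from h import *
o=r.get_obs(); p=np.array(o['ee_pos']);print(p,np.round(o['eef_rot'],3)[:,1],np.round(o['joints'],2),o['force'])
for pv in ((.5006,.3129),(.499,.3125)):
    print(np.degrees(np.arctan2(p[1]-pv[1],p[0]-pv[0])),np.hypot(*(p[:2]-pv)))
im,d,c=snap('wrist'); np.savez('w2.npz',im=im,d=d,**{k:c[k] for k in c}); 
W=cv2.resize(im[100:480,120:520],None,fx=1.5,fy=1.5); save(W,'w2.png')
```

```text
[0.48405868 0.4008789  0.11204934] [-0.987 -0.162 -0.   ] [-0.53  0.57 -0.35  1.69  0.24  0.92  2.34] [ 2.04305121 -7.8794904   4.89640142]
100.64813572867658 0.08952040419730943
99.59567998634347 0.08963299432424457
```

View pics/w2.png

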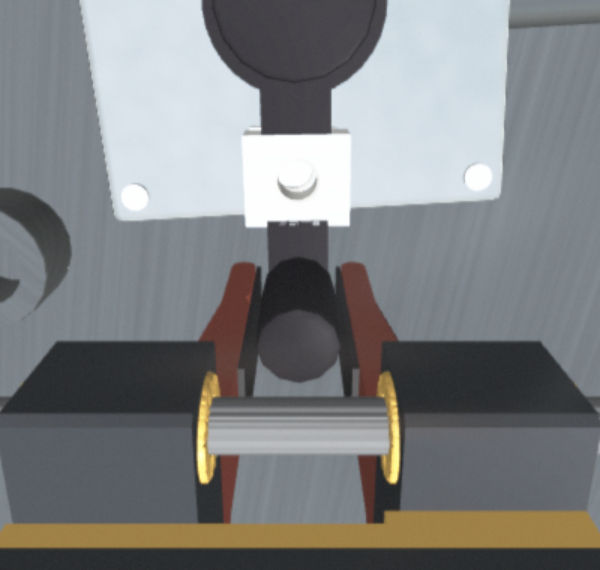

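The handle tag sits centred over the fixed hasp plate (crop (297,178)), so the holes are in line. Releasing.

Request:
arm_command(translation=[[0,0,0],[0,0,0],[0,0,0],[0,0,0],[0,0,0]], yaw=[0,0,0,0,0], jaw=0.4)

```text
time_s: 4.58
ee_pos: [0.4832, 0.4033, 0.1119]
eef_rot: [[0.159, -0.987, -0.0], [-0.987, -0.159, 0.0], [-0.0, 0.0, -1.0]]
force: [-0.4, 0.2, 0.8]
width: 0.0612
finger_force: 0.0
```

Request:
arm_command(translation=[[0,0,-40],[0,0,-100],[10,30,-150],[20,80,-190],[30,130,-190]], yaw=[0,0,10,20,30], jaw=1)

```text
time_s: 5.2
ee_pos: [0.3593, 0.3537, 0.3051]
eef_rot: [[-0.361, -0.932, 0.004], [-0.932, 0.361, 0.004], [-0.006, -0.002, -1.0]]
force: [-0.7, 0.6, -0.4]
width: 0.0878
finger_force: 0.0
```

Run:
```python
from h import *
f=np.load('top1.npz'); P=cloud(f,f['d']); im=f['im']; hsv=cv2.cvtColor(im,cv2.COLOR_RGB2HSV)
g=((hsv[...,0]>60)&(hsv[...,0]<85)&(hsv[...,1]>90)).astype(np.uint8); g=cv2.morphologyEx(g,cv2.MORPH_CLOSE,np.ones((25,25)))
g[:,:300]=0
c=max(cv2.findContours(g,0,2)[0],key=cv2.contourArea); R=cv2.minAreaRect(c); B=cv2.boxPoints(R)
W=np.array([onplane(f,*b,.02) for b in B]); print('stand',W.round(4),W.mean(0))
print('dial approx',onplane(f,399,240,.07),'shaft',P[238,347])
for n,(u,v) in dict(d=(399,240),s=(347,239)).items(): print(P[v-2:v+3,u-2:u+3].reshape(-1,3).mean(0))
# tray
for q in ((293,154),(405,150),(407,202),(297,209)): print('tray',onplane(f,*q,.04).round(3))
o=r.get_obs(); print(o['time_s'],o['ee_pos'],np.round(o['eef_rot'],3),np.round(o['joints'],2))
im,d,c=snap('top'); np.savez('top2.npz',im=im,d=d,**{k:c[k] for k in c})
```

```text
stand [[ 0.4264  0.0712  0.02  ]
 [ 0.5535  0.0677  0.02  ]
 [ 0.5466 -0.1787  0.02  ]
 [ 0.4196 -0.1736  0.02  ]] [ 0.48653855 -0.05336832  0.02      ]
dial approx [ 0.48204226 -0.12082456  0.07      ] shaft [0.49018928 0.00907284 0.07624622]
[ 0.48191427 -0.1206224   0.07166586]
[0.487693   0.00914892 0.07627678]
tray [0.714 0.141 0.04 ]
tray [ 0.717 -0.149  0.04 ]
tray [ 0.581 -0.149  0.04 ]
tray [0.571 0.134 0.04 ]
5.2 [0.35932928 0.3537142  0.30510482] [[-0.361 -0.932  0.004]
 [-0.932  0.361  0.004]
 [-0.006 -0.002 -1.   ]] [-0.58  0.17 -0.34  1.78  0.06  1.19  1.84]
```

Request:
arm_command(translation=[[45,-25,5],[90,-48,10],[135,-72,15],[180,-96,20],[225,-120,30]], yaw=[10,20,30,40,50])

```text
time_s: 5.88
ee_pos: [0.3922, 0.0984, 0.2722]
eef_rot: [[-0.946, -0.324, 0.001], [-0.324, 0.946, 0.0], [-0.001, -0.0, -1.0]]
force: [0.7, 0.3, -0.5]
width: 0.0879
finger_force: 0.0
```

Run:
```python
from h import *
o=r.get_obs(); p=np.array(o['ee_pos']); print(p,np.round(o['eef_rot'],3),np.round(o['joints'],2)); print(totool(np.array([.42,-.12,.25])-p,o))
f=np.load('top2.npz'); P=cloud(f,f['d']); 
b=np.zeros(P.shape[:2],bool); b[180:290,150:280]=1
m=b&(P[...,2]>.115)&(P[...,2]<.13); print(m.sum(),P[m].mean(0)); save(cv2.resize(f['im'][180:300,160:280],None,fx=5,fy=5),'iso2.png')
```

```text
[0.3921859  0.09837027 0.2722186 ] [[-0.946 -0.324  0.001]
 [-0.324  0.946  0.   ]
 [-0.001 -0.    -1.   ]] [-0.29 -0.   -0.07  2.04  0.    1.1   1.53]
[  44.38899086 -215.61783046   22.16825633]
78 [0.48212842 0.40167509 0.12214383]
```

Request:
arm_command(translation=[[9,-43,4],[18,-86,9],[27,-129,13],[36,-172,18],[44,-216,22]], yaw=[3,6,9,12,15])

```text
time_s: 6.5
ee_pos: [0.4213, -0.12, 0.25]
eef_rot: [[-0.997, -0.072, 0.0], [-0.072, 0.997, -0.0], [-0.0, -0.0, -1.0]]
force: [0.4, -0.2, -0.1]
width: 0.0881
finger_force: 0.0
```

Run:
```python
from h import *
o=r.get_obs(); print(o['time_s'],o['ee_pos'],np.round(o['eef_rot'],3),np.round(o['joints'],2))
im,d,c=snap('wrist'); save(im,'w3.png'); np.savez('w3.npz',im=im,d=d,**{k:c[k] for k in c})
```

```text
6.5 [ 0.42133786 -0.11997653  0.24998162] [[-0.997 -0.072  0.   ]
 [-0.072  0.997 -0.   ]
 [-0.    -0.    -1.   ]] [-0.02  0.07  0.2   2.02 -0.02  1.05  1.83]
```

View pics/w3.png

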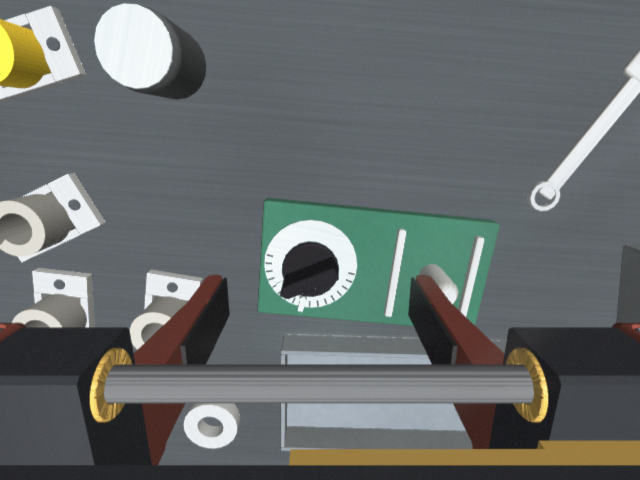

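Nose is near (286,291) and there is a white tab near (302,304) on the ring. I'll measure both and enlarge.

Run:
```python
from h import *
f=np.load('w3.npz'); im=f['im'];P=cloud(f,f['d'])
W=cv2.resize(im[210:320,255:370],None,fx=5,fy=5,interpolation=cv2.INTER_CUBIC); save(W,'crop3.png')
b=np.zeros(P.shape[:2],bool); b[210:318,260:365]=1
m=b&(P[...,2]>.06)&(P[...,2]<.085); q=P[m][:,:2]; print('bar',m.sum(),q.mean(0),P[m][:,2].mean(),np.median(P[m][:,2])); R=cv2.minAreaRect((q*1000).astype(np.float32)); print(R)
e=np.linalg.eigh(np.cov(q.T))[1][:,1]; print(np.degrees(np.arctan2(e[1],e[0])))
w=(im.min(2)>150)&b&(P[...,2]>.015)&(P[...,2]<.04); print('ring circle',cv2.minEnclosingCircle((P[w][:,:2]*1000).astype(np.float32)))
t=(im.min(2)>150)&b&(P[...,2]>.028)&(P[...,2]<.04); print('tab',t.sum(),P[t].mean(0),np.argwhere(t).mean(0))
```

```text
bar 1033 [ 0.48258844 -0.12388173] 0.07117235401116562 0.07258670971801758
((485.0629577636719, -124.99191284179688), (14.440862655639648, 58.63988494873047), 26.644189834594727)
117.00028357264189
ring circle ((489.115234375, -124.98715209960938), 54.365943908691406)
tab 99 [ 0.52088108 -0.1304454   0.03492509] [299.98989899 301.5959596 ]
```

View pics/crop3.png

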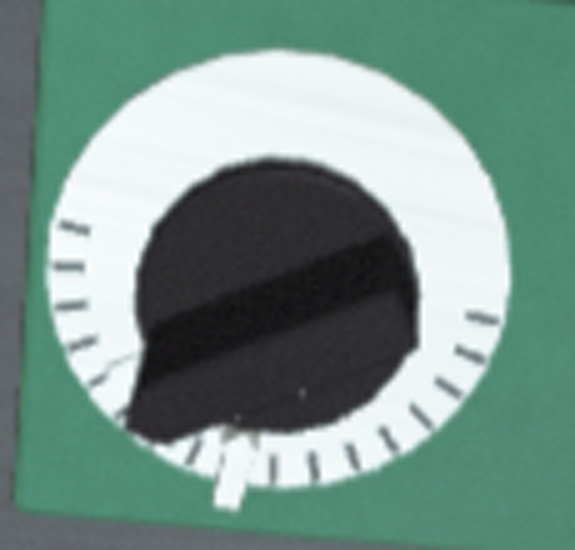

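Nose points at about -63° and the tab at about -9° (world), with the dial axis at (0.4846, -0.1237). Gripping the bar.

Request:
arm_command(translation=[[-13,-2,20],[-26,-3,40],[-39,-5,60],[-52,-7,80],[-63,-8,100]], yaw=[10,20,30,40,50])

```text
time_s: 7.18
ee_pos: [0.4853, -0.1218, 0.1493]
eef_rot: [[-0.693, 0.721, 0.0], [0.721, 0.693, -0.0], [-0.0, -0.0, -1.0]]
force: [0.2, 0.6, -0.1]
width: 0.0881
finger_force: 0.0
```

Run:
```python
from h import *
f=np.load('w3.npz')
c=onplane(f,310.9,263.8,.022); a=onplane(f,303,296.4,.032); b=onplane(f,300.4,312,.032)
t=(a+b)/2; ang=lambda v:np.degrees(np.arctan2(v[1],v[0])); print(c,a,b,ang(b-a),ang(t-c),np.linalg.norm(t[:2]-c[:2]))
o=r.get_obs(); print(o['ee_pos'],np.round(o['eef_rot'],3)[:,1],ang(np.array(o['eef_rot'])[:,1]),o['joints'])
print(totool(np.array([.4846,-.1237,.064])-np.array(o['ee_pos'])))
```

```text
[ 0.48370459 -0.12319943  0.022     ] [ 0.51784671 -0.12923771  0.032     ] [ 0.53666953 -0.1309372   0.032     ] -5.159175243828315 -8.98694247700984 0.04409484114006153
[ 0.48526147 -0.12179579  0.1492802 ] [ 0.721  0.693 -0.   ] 43.89580483695378 [-0.08754496  0.31167507  0.28780694  2.01172611 -0.11772767  0.83358797
  1.03255519]
[-0.90149735 -1.79653882 85.28034156]
```

Request:
arm_command(translation=[[-1,-2,25],[-1,-2,55],[-1,-2,85],[-1,-2,85],[-1,-2,85]], yaw=[8.5,17,17,17,17])

```text
time_s: 7.8
ee_pos: [0.4844, -0.1242, 0.0657]
eef_rot: [[-0.457, 0.889, 0.001], [0.889, 0.457, -0.0], [-0.0, 0.0, -1.0]]
force: [0.4, 1.1, 0.2]
width: 0.088
finger_force: 0.0
```

Request:
arm_command(translation=[[0,0,0],[0,0,0],[0,0,0],[0,0,0],[0,0,0]], yaw=[0,0,0,0,0], jaw=-0.8, force=12)

```text
time_s: 8.43
ee_pos: [0.4839, -0.124, 0.065]
eef_rot: [[-0.457, 0.89, 0.0], [0.89, 0.457, 0.0], [-0.0, 0.0, -1.0]]
force: [-0.2, 0.3, 0.3]
width: 0.0413
finger_force: 0.0
```

Request:
arm_command(translation=[[0,0,0],[0,0,0],[0,0,0],[0,0,0],[0,0,0]], yaw=[0,0,0,0,0])

```text
time_s: 9.05
ee_pos: [0.4848, -0.1235, 0.0651]
eef_rot: [[-0.457, 0.889, 0.002], [0.889, 0.457, 0.0], [-0.0, 0.001, -1.0]]
force: [5.1, 2.5, -4.8]
width: 0.0139
finger_force: 12.0
```

Request:
arm_command(translation=[[0,0,0],[0,0,0],[0,0,0],[0,0,0],[0,0,0]], yaw=[-9,-18,-27,-36,-45])

```text
time_s: 9.68
ee_pos: [0.4844, -0.1241, 0.0651]
eef_rot: [[-0.954, 0.301, 0.001], [0.301, 0.954, -0.0], [-0.001, 0.0, -1.0]]
force: [2.7, 1.4, -2.8]
width: 0.0139
finger_force: 12.0
```

Request:
arm_command(translation=[[0,0,0],[0,0,0],[0,0,0],[0,0,0],[0,0,0]], yaw=[-5,-9,-9,-9,-9])

```text
time_s: 10.3
ee_pos: [0.4843, -0.1242, 0.065]
eef_rot: [[-0.988, 0.154, 0.001], [0.154, 0.988, -0.0], [-0.001, -0.0, -1.0]]
force: [4.9, -0.1, -4.5]
width: 0.0137
finger_force: 12.0
```

Request:
arm_command(translation=[[0,0,0],[0,0,0],[0,0,0],[0,0,0],[0,0,0]], yaw=[0,0,0,0,0], jaw=0.3)

```text
time_s: 10.92
ee_pos: [0.4838, -0.1241, 0.065]
eef_rot: [[-0.988, 0.154, -0.0], [0.154, 0.988, 0.0], [0.0, 0.0, -1.0]]
force: [0.2, 0.3, -0.1]
width: 0.0568
finger_force: 0.0
```

Request:
arm_command(translation=[[0,0,-30],[0,0,-70],[0,0,-110],[30,0,-150],[60,0,-190]], yaw=[0,0,0,0,0], jaw=1)

```text
time_s: 11.55
ee_pos: [0.4237, -0.1147, 0.2561]
eef_rot: [[-0.988, 0.154, -0.0], [0.154, 0.988, -0.0], [0.0, -0.0, -1.0]]
force: [0.2, -0.3, 1.4]
width: 0.0877
finger_force: 0.0
```

Run:
```python
from h import *
o=r.get_obs(); print(o['time_s'],o['ee_pos'],np.round(o['eef_rot'],3),np.round(o['joints'],2))
im,d,c=snap('wrist'); P=cloud(c,d); np.savez('w4.npz',im=im,d=d,**{k:c[k] for k in c})
u,v=proj(c,[.4846,-.1237,.04]); u,v=int(u),int(v); print(u,v)
b=np.zeros(P.shape[:2],bool); b[v-60:v+60,u-60:u+60]=1
m=b&(P[...,2]>.062)&(P[...,2]<.085); q=P[m][:,:2]; print('bar',m.sum(),cv2.minAreaRect((q*1000).astype(np.float32)))
save(cv2.resize(im[max(0,v-100):v+100,u-130:u+130],None,fx=3,fy=3),'w4.png')
```

```text
11.55 [ 0.42371912 -0.1147235   0.25612177] [[-0.988  0.154 -0.   ]
 [ 0.154  0.988 -0.   ]
 [ 0.    -0.    -1.   ]] [ 0.08  0.07  0.08  2.01 -0.01  1.06  1.58]
318 267
bar 801 ((485.93280029296875, -123.91960906982422), (12.762864112854004, 59.13272476196289), 81.0401382446289)
```

View pics/w4.png

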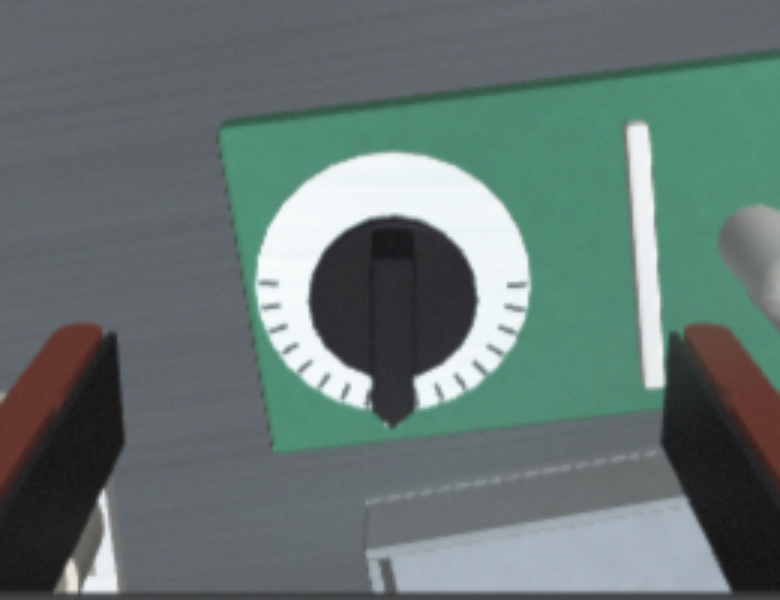

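Bar is at -9° and the nose is centred on the ticks at the tab. Next is hub_1, starting with a close look.

Request:
arm_command(translation=[[-26,-52,0],[-52,-104,0],[-78,-156,0],[-104,-208,0],[-128,-258,0]], yaw=[10,20,30,40,50])

```text
time_s: 12.22
ee_pos: [0.5119, -0.3913, 0.2547]
eef_rot: [[-0.513, 0.858, -0.0], [0.858, 0.513, -0.0], [-0.0, -0.0, -1.0]]
force: [0.2, 0.3, -0.2]
width: 0.088
finger_force: 0.0
```

Request:
arm_command(translation=[[0,0,0],[0,0,0],[0,0,0],[0,0,0],[0,0,0]], yaw=[10,20,30,40,50])

```text
time_s: 12.85
ee_pos: [0.5114, -0.3894, 0.2546]
eef_rot: [[0.328, 0.945, -0.0], [0.945, -0.328, 0.0], [0.0, -0.0, -1.0]]
force: [0.4, 0.5, 0.5]
width: 0.0879
finger_force: 0.0
```

Request:
arm_command(translation=[[0,0,0],[0,0,0],[0,0,0],[0,0,0],[0,0,0]], yaw=[10,20,30,40,41])

```text
time_s: 13.48
ee_pos: [0.5116, -0.3892, 0.2545]
eef_rot: [[0.864, 0.503, -0.001], [0.503, -0.864, -0.0], [-0.001, -0.0, -1.0]]
force: [0.2, -0.1, 0.3]
width: 0.0879
finger_force: 0.0
```

```bash
cat >> h.py <<'E'
def hubs(P,zlo=.043,zhi=.056):
    "boss-top rings: centre (filled contour of ring points), pixels"
    m=((P[...,2]>zlo)&(P[...,2]<zhi)).astype(np.uint8)
    n,l,s,ce=cv2.connectedComponentsWithStats(m); out=[]
    for i in range(1,n):
        if s[i,4]<150: continue
        q=P[l==i]; (c,rad)=cv2.minEnclosingCircle((q[:,:2]*1000).astype(np.float32))
        # algebraic circle through hull points
        h=cv2.convexHull((q[:,:2]*1000).astype(np.float32))[:,0]
        A=np.c_[2*h,np.ones(len(h))]; x=np.linalg.lstsq(A,(h**2).sum(1),rcond=None)[0]
        out.append((ce[i].round(),s[i,4],np.round(c,1),round(rad,1),x[:2].round(1),round(float(np.sqrt(x[2]+x[0]**2+x[1]**2)),1),np.median(q[:,2]).round(4)))
    return out
E
python3 - <<'E'
from h import *
o=r.get_obs(); print(o['time_s'],o['ee_pos'],np.round(o['eef_rot'],3),np.round(o['joints'],2))
im,d,c=snap('wrist'); P=cloud(c,d); np.savez('w5.npz',im=im,d=d,**{k:c[k] for k in c})
for h in hubs(P): print(h)
save(im,'w5.png')
E
```

```text
13.475 [ 0.51156294 -0.38923362  0.25454009] [[ 0.864  0.503 -0.001]
 [ 0.503 -0.864 -0.   ]
 [-0.001 -0.    -1.   ]] [ 0.09  0.5   0.71  1.57 -0.34  1.2  -0.17]
(array([442.,  20.]), np.int32(250), array([ 698.6, -389.2]), 22.1, array([ 700. , -367.8]), 30.9, np.float64(0.0492))
(array([52., 90.]), np.int32(650), array([ 486.3, -127.2]), 29.6, array([489.2, -86.9]), 49.9, np.float64(0.0496))
(array([247., 100.]), np.int32(2223), array([ 566.6, -282. ]), 28.2, array([ 566.6, -282.1]), 28.0, np.float64(0.0489))
(array([368., 166.]), np.int32(1895), array([ 572.4, -406.4]), 28.1, array([ 572.5, -406.3]), 27.9, np.float64(0.0489))
(array([311., 266.]), np.int32(1599), array([ 458.1, -411.7]), 28.5, array([ 458.4, -411.9]), 28.0, np.float64(0.0488))
(array([497., 295.]), np.int32(536), array([ 520.7, -644.1]), 71.0, array([ 514.5, -641.1]), 65.1, np.float64(0.0497))
(array([134., 312.]), np.int32(461), array([ 304.5, -271.3]), 30.0, array([ 296.3, -270.5]), 31.2, np.float64(0.0498))
(array([381., 425.]), np.int32(387), array([ 327.4, -579.7]), 43.8, array([ 327.3, -445.5]), 139.0, np.float64(0.0497))
```

View pics/w5.png

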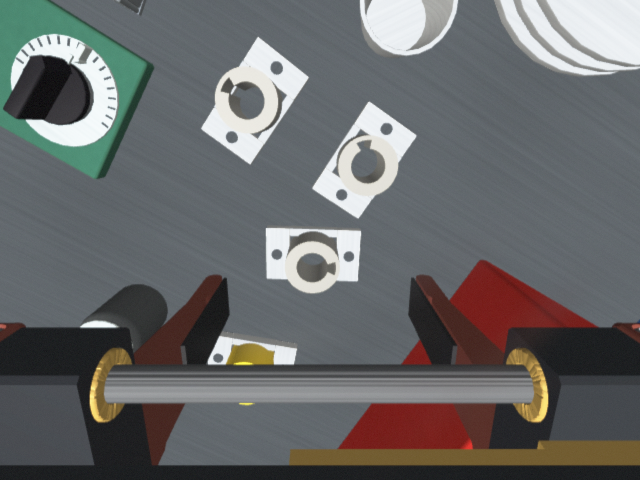

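hub_1 at (312,266): the keyway at (333,268) points along the ears, so it is confirmed. hub_2 at (247,100) has it square to the ears, and hub_3 at (367,165) has it at 45°. I'll take the ear axes from the ear holes.

Run:
```python
from h import *
f=np.load('w5.npz')
for n,a,b in (('h1',(277,254),(349,257)),('h2',(232,137),(276,68)),('h3',(342,195),(387,129))):
    A=onplane(f,*a,.012);B=onplane(f,*b,.012); e=B-A; print(n,(A+B)/2,np.hypot(*e[:2]),np.degrees(np.arctan2(e[1],e[0])))
o=r.get_obs(); print(totool(np.array([.4584,-.4118,.040])-np.array(o['ee_pos'])))
```

```text
h1 [ 0.45816668 -0.41277224  0.012     ] 0.08000155218286854 -62.294252140239955
h2 [ 0.56630292 -0.282476    0.012     ] 0.0792344561220937 -5.8190795400037905
h3 [ 0.57231753 -0.40750731  0.012     ] 0.0801484232187366 -3.087994961230312
[-57.12991331  -7.2682182  214.63741166]
```

Request:
arm_command(translation=[[-30,-4,30],[-57,-7,70],[-57,-7,115],[-57,-7,165],[-57,-7,218]], yaw=[1,2.5,2.5,2.5,2.5])

```text
time_s: 14.15
ee_pos: [0.4591, -0.4121, 0.0358]
eef_rot: [[0.884, 0.468, 0.001], [0.468, -0.884, -0.0], [0.001, 0.001, -1.0]]
force: [1.0, 1.2, 0.1]
width: 0.0878
finger_force: 0.0
```

Request:
arm_command(translation=[[0,0,0],[0,0,0],[0,0,0],[0,0,0],[0,0,0]], yaw=[0,0,0,0,0], jaw=-0.2, force=35)

```text
time_s: 14.78
ee_pos: [0.4589, -0.4121, 0.0375]
eef_rot: [[0.885, 0.465, 0.001], [0.465, -0.885, -0.0], [0.0, 0.001, -1.0]]
force: [-0.9, 0.1, 2.2]
width: 0.0561
finger_force: 35.0
```

Request:
arm_command(translation=[[0,0,0],[0,0,0],[0,0,-20],[0,0,-60],[0,0,-100]], yaw=[0,0,0,0,0])

```text
time_s: 15.4
ee_pos: [0.4579, -0.4114, 0.138]
eef_rot: [[0.886, 0.464, -0.002], [0.464, -0.886, 0.001], [-0.001, -0.002, -1.0]]
force: [0.4, 0.2, -6.3]
width: 0.0553
finger_force: 35.0
```

Request:
arm_command(translation=[[20,-35,-40],[45,-78,-80],[72,-122,-80],[98,-164,-80],[125,-206,-80]], yaw=[-4,-10,-17,-24,-31])

```text
time_s: 16.02
ee_pos: [0.4728, -0.1699, 0.2174]
eef_rot: [[0.517, 0.856, -0.0], [0.856, -0.517, 0.0], [0.0, -0.001, -1.0]]
force: [0.9, 0.8, -7.0]
width: 0.0558
finger_force: 35.0
```

Run:
```python
from h import *
o=r.get_obs(); R=np.array(o['eef_rot']);print(o['ee_pos'],np.degrees(np.arctan2(R[1,1],R[0,1])),o['width'],o['joints'])
print(totool(np.array([.488,.075,.20])-np.array(o['ee_pos'])))
```

```text
[ 0.47279376 -0.16993038  0.21739462] -31.13507527555831 0.05582393839192351 [-0.25310842  0.24675124  0.60171703  1.94857292 -0.1658438   0.99510701
 -0.11813041]
[ 217.50893718 -113.61813577   17.47791218]
```

Request:
arm_command(translation=[[44,-23,3],[87,-46,7],[131,-69,10],[174,-91,14],[217,-114,17]], yaw=[-6,-12,-18,-24,-29.5])

```text
time_s: 16.65
ee_pos: [0.4885, 0.074, 0.2002]
eef_rot: [[0.03, 1.0, -0.0], [1.0, -0.03, -0.0], [-0.0, -0.0, -1.0]]
force: [1.0, -0.6, -6.5]
width: 0.0557
finger_force: 35.0
```

Run:
```python
from h import *
o=r.get_obs(); R=np.array(o['eef_rot']);print(o['time_s'],o['ee_pos'],np.degrees(np.arctan2(R[1,1],R[0,1])),o['width'])
im,d,c=snap('wrist'); P=cloud(c,d); np.savez('w6.npz',im=im,d=d,**{k:c[k] for k in c}); save(im,'w6.png')
b=(abs(P[...,0]-.488)<.06)&(abs(P[...,1]-.009)<.06)
for lo,hi in ((.070,.08),(.058,.068),(.026,.034)):
    m=(b&(P[...,2]>lo)&(P[...,2]<hi)).astype(np.uint8)
    n,l,s,ce=cv2.connectedComponentsWithStats(m)
    for i in range(1,n):
        if s[i,4]>25: 
            q=P[l==i]; print(lo,s[i,4],ce[i].round(1),cv2.minAreaRect((q[:,:2]*1000).astype(np.float32)),np.median(q[:,2]).round(4))
```

```text
16.65 [0.48849958 0.07404669 0.20020873] -1.6970039381533297 0.055714571067295195
0.07 167 [321.  304.4] ((487.9400939941406, 15.470315933227539), (18.92327308654785, 7.175215721130371), 2.224417209625244) 0.0726
0.058 61 [310.4 299.9] ((480.48724365234375, 16.490745544433594), (13.90991497039795, 3.9860639572143555), 41.94977951049805) 0.0666
0.058 41 [333.1 300.3] ((498.5961608886719, 15.23444938659668), (2.5248374938964844, 13.925100326538086), 49.362281799316406) 0.0666
```

View pics/w6.png

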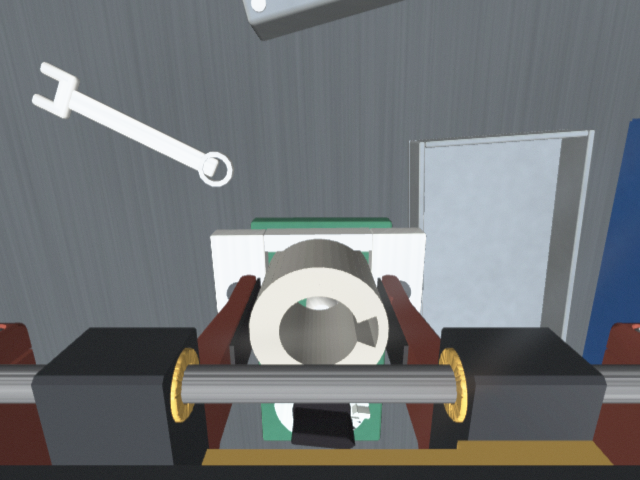

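The hub is held level with its keyway to the right (+x, at (368,332)), and the shaft top shows through the bore at (321,303). I'll refine the shaft position from the saved frames.

Run:
```python
from h import *
for n in ('w3','w4','top1','top2'):
    f=np.load(n+'.npz'); P=cloud(f,f['d']); b=(abs(P[...,0]-.488)<.03)&(abs(P[...,1]-.009)<.03)
    for lo,hi in ((.073,.079),(.069,.08),(.058,.068)):
        m=b&(P[...,2]>lo)&(P[...,2]<hi); q=P[m]
        if m.sum()>3: print(n,lo,m.sum(),np.argwhere(m).mean(0).round(),q.mean(0).round(4),cv2.minEnclosingCircle((q[:,:2]*1000).astype(np.float32)))
    # rails
    b=(abs(P[...,0]-.488)<.06)&(abs(P[...,1]-.009)<.06)&(P[...,2]>.026)&(P[...,2]<.034)&(f['im'].min(2)>150)
    k,l,s,ce=cv2.connectedComponentsWithStats(b.astype(np.uint8))
    for i in range(1,k):
        if s[i,4]>60: q=P[l==i]; print(n,'rail',s[i,4],cv2.minAreaRect((q[:,:2]*1000).astype(np.float32)))
f=np.load('w6.npz'); P=cloud(f,f['d'])
for h in hubs(P,.205,.22): print(h)
```

```text
w3 0.073 109 [294. 450.] [0.485  0.0097 0.0742] ((486.2055969238281, 9.59923267364502), 8.33764934539795)
w3 0.069 199 [292. 449.] [0.4834 0.0097 0.0728] ((484.4423828125, 9.733606338500977), 10.841791152954102)
w3 0.058 110 [283. 445.] [0.4775 0.0075 0.0643] ((486.64715576171875, 8.461437225341797), 13.044415473937988)
w3 rail 611 ((487.1329650878906, -32.61705017089844), (8.401884078979492, 100.2339096069336), 88.84884643554688)
w3 rail 546 ((484.4297790527344, 49.13515090942383), (8.429885864257812, 90.00975799560547), 88.60135650634766)
w4 0.073 221 [264. 457.] [0.4879 0.0078 0.074 ] ((488.00115966796875, 7.9660139083862305), 8.74765396118164)
w4 0.069 416 [262. 455.] [0.4866 0.0068 0.0726] ((487.0442199707031, 7.918168067932129), 12.170441627502441)
w4 0.058 258 [260. 450.] [0.4871 0.0043 0.064 ] ((491.941162109375, 7.726754188537598), 17.41988182067871)
w4 rail 622 ((488.9743957519531, 48.38026428222656), (7.3507304191589355, 99.31737518310547), 88.0748062133789)
w4 rail 630 ((486.7048034667969, -32.8936653137207), (8.030988693237305, 99.18017578125), 88.38214874267578)
top1 0.
[... 513 characters left out ...]
37011719), 88.02629089355469)
top2 0.073 43 [238. 347.] [0.4894 0.0086 0.0756] ((489.0826721191406, 9.391633033752441), 11.498103141784668)
top2 0.069 72 [238. 347.] [0.4891 0.0083 0.0739] ((490.2250671386719, 8.84150218963623), 13.265660285949707)
top2 0.058 21 [237. 347.] [0.4937 0.0097 0.0647] ((492.387451171875, 8.640373229980469), 16.538484573364258)
top2 rail 95 ((489.88018798828125, 48.76343536376953), (5.169978141784668, 98.12752532958984), 88.3893814086914)
top2 rail 94 ((487.6669616699219, -33.43036651611328), (5.538380146026611, 98.04170989990234), 88.11797332763672)
(array([317., 314.]), np.int32(9603), array([488.5,  85.4]), 38.5, array([486.5,  75.9]), 29.9, np.float64(0.2116))
```

Request:
arm_command(translation=[[-35,1,10],[-66,1.5,30],[-66,1.5,60],[-66,1.5,78],[-66,1.5,78]], yaw=[0,0,0,0,0])

```text
time_s: 17.32
ee_pos: [0.4871, 0.0064, 0.1212]
eef_rot: [[0.033, 0.999, -0.003], [0.999, -0.033, -0.001], [-0.001, -0.003, -1.0]]
force: [0.4, 0.1, -7.3]
width: 0.0557
finger_force: 35.0
```

Request:
arm_command(translation=[[0,0,0],[0,0,5],[0,0,10],[0,0,15],[0,0,20]], yaw=[0,0,0,0,0])

```text
time_s: 17.95
ee_pos: [0.4886, 0.0071, 0.1016]
eef_rot: [[0.032, 0.999, -0.0], [0.999, -0.032, -0.0], [-0.0, -0.0, -1.0]]
force: [-0.1, -0.2, -6.9]
width: 0.0558
finger_force: 35.0
```

Request:
arm_command(translation=[[0.5,0,4],[0.5,0,8],[0.5,0,13],[0.5,0,18],[0.5,0,24]], yaw=[0,0,0,0,0])

```text
time_s: 18.58
ee_pos: [0.4887, 0.0076, 0.0777]
eef_rot: [[0.032, 0.999, 0.0], [0.999, -0.032, 0.0], [0.0, 0.0, -1.0]]
force: [0.3, -0.4, -6.1]
width: 0.0559
finger_force: 35.0
```

Request:
arm_command(translation=[[0,0,5],[0,0,11],[0,0,16],[0,0,20],[0,0,20]], yaw=[0,0,0,0,0])

```text
time_s: 19.2
ee_pos: [0.4886, 0.0075, 0.0578]
eef_rot: [[0.032, 0.999, -0.0], [0.999, -0.032, -0.0], [-0.0, -0.0, -1.0]]
force: [0.2, 0.3, -6.4]
width: 0.0558
finger_force: 35.0
```

Request:
arm_command(translation=[[0,0,0.5],[0,0,1],[0,0,1.5],[0,0,1.5],[0,0,1.5]], yaw=[0,0,0,0,0])

```text
time_s: 19.82
ee_pos: [0.4887, 0.0076, 0.0574]
eef_rot: [[0.032, 0.999, 0.0], [0.999, -0.032, 0.001], [0.001, 0.0, -1.0]]
force: [-3.5, 0.2, 7.1]
width: 0.0557
finger_force: 35.0
```

Request:
arm_command(translation=[[0,0,0],[0,0,0],[0,0,0],[0,0,0],[0,0,0]], yaw=[0,0,0,0,0], jaw=1)

```text
time_s: 20.45
ee_pos: [0.4887, 0.0076, 0.0565]
eef_rot: [[0.032, 0.999, 0.0], [0.999, -0.032, -0.0], [-0.0, 0.0, -1.0]]
force: [0.4, -0.8, -0.4]
width: 0.0881
finger_force: 0.0
```

Request:
arm_command(translation=[[0,0,-20],[0,0,-50],[0,0,-90],[30,0,-140],[60,0,-180]], yaw=[0,0,0,0,0])

```text
time_s: 21.08
ee_pos: [0.4907, 0.0679, 0.2385]
eef_rot: [[0.033, 0.999, 0.001], [0.999, -0.033, 0.0], [0.0, 0.001, -1.0]]
force: [0.7, -0.3, 0.1]
width: 0.0877
finger_force: 0.0
```

Run:
```python
from h import *
o=r.get_obs(); R=np.array(o['eef_rot']);print(o['time_s'],o['ee_pos'],R.round(3),o['width'],o['joints'])
im,d,c=snap('wrist'); P=cloud(c,d); np.savez('w7.npz',im=im,d=d,**{k:c[k] for k in c}); save(im,'w7.png')
for h in hubs(P,.064,.074): print(h)
im,d,c=snap('top'); np.savez('top3.npz',im=im,d=d,**{k:c[k] for k in c}); P=cloud(c,d)
for h in hubs(P): print(h)
```

```text
21.075 [0.49067425 0.06790097 0.23851047] [[ 0.033  0.999  0.001]
 [ 0.999 -0.033  0.   ]
 [ 0.     0.001 -1.   ]] 0.0877153567084493 [-0.58494507  0.19241047  0.406225    1.93004182 -0.08814927  1.03486017
 -0.17374593]
(array([626., 261.]), np.int32(1198), array([767.4,  23.8]), 70.6, array([756. ,  22.8]), 61.7, np.float64(0.0686))
(array([318., 283.]), np.int32(2381), array([488.4,   7.5]), 28.5, array([488.4,   7.6]), 28.1, np.float64(0.0689))
(array([323., 407.]), np.int32(458), array([ 486.7, -124.2]), 29.4, array([ 486.1, -127. ]), 26.0, np.float64(0.0728))
(array([509., 202.]), np.int32(270), array([ 573.2, -406. ]), 29.4, array([ 572.9, -406. ]), 28.5, np.float64(0.0497))
(array([460., 206.]), np.int32(255), array([ 566.6, -281.8]), 29.0, array([ 566.8, -281.4]), 28.1, np.float64(0.0501))
(array([229., 238.]), np.int32(1708), array([500.4, 312. ]), 103.6, array([501.9, 310.8]), 95.9, np.float64(0.0536))
(array([581., 270.]), np.int32(283), array([ 392.5, -580.8]), 154.8, array([ 392.8, -706.9]), 183.9, np.float64(0.0498))
(array([518., 310.]), np.int32(270), array([ 300.4, -415.6]), 29.2, array([ 299.9, -415.4]), 28.2, np.float64(0.0502))
```

View pics/w7.png

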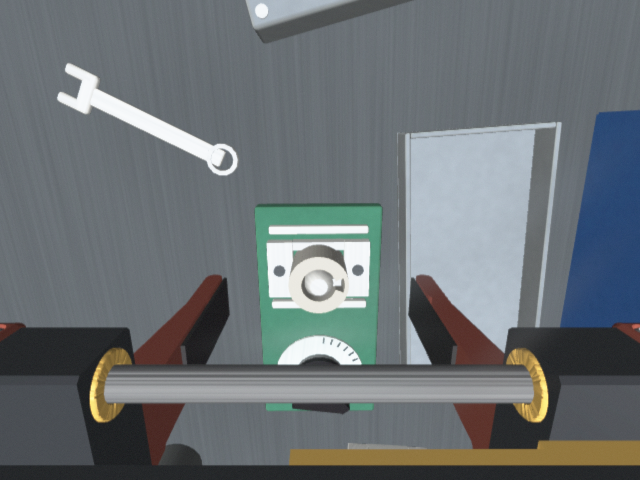

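hub_1 is flush: its boss top reads 0.069 m at (0.4884, 0.0076), between the rails and over the key. The rejects come next, starting with hub_2.

Request:
arm_command(translation=[[-52,13,0],[-104,26,0],[-156,39,0],[-208,52,0],[-260,65,0]], yaw=[1,2,3,4,4])

```text
time_s: 21.8
ee_pos: [0.5468, -0.1965, 0.2355]
eef_rot: [[0.102, 0.995, -0.001], [0.995, -0.102, 0.0], [-0.0, -0.001, -1.0]]
force: [1.0, 0.4, 0.1]
width: 0.088
finger_force: 0.0
```

Run:
```python
from h import *
f=np.load('top3.npz'); P=cloud(f,f['d'])
b=(abs(P[...,0]-.646)<.1)&(abs(P[...,1])<.17)&(P[...,2]>.022)&(P[...,2]<.05)&(P[...,0]>.56)
k,l,s,ce=cv2.connectedComponentsWithStats(b.astype(np.uint8)); i=1+s[1:,4].argmax(); print(s[i],cv2.minAreaRect((P[l==i][:,:2]*1000).astype(np.float32)))
o=r.get_obs(); R=np.array(o['eef_rot']);p=np.array(o['ee_pos']);print(p,np.degrees(np.arctan2(R[1,1],R[0,1])),o['joints'])
print(totool(np.array([.5666,-.282,.0365])-p))
```

```text
[292 149 116  58 720] ((646.8909912109375, -2.6283416748046875), (142.4039764404297, 290.1114196777344), 2.3560447692871094)
[ 0.54677151 -0.19649888  0.23553627] -5.852962916459077 [-0.15131328  0.3695071   0.54495699  1.74166792 -0.21229566  1.09045193
  0.36048393]
[-83.01353823  28.64942845 199.01510209]
```

Request:
arm_command(translation=[[-42,15,20],[-83,28.5,60],[-83,28.5,105],[-83,28.5,155],[-83,28.5,199]], yaw=[0,0,0,0,0])

```text
time_s: 22.42
ee_pos: [0.5656, -0.2803, 0.0346]
eef_rot: [[0.102, 0.995, -0.002], [0.995, -0.102, 0.0], [-0.0, -0.002, -1.0]]
force: [1.6, 0.6, -0.5]
width: 0.0878
finger_force: 0.0
```

Request:
arm_command(translation=[[0,0,0],[0,0,0],[0,0,0],[0,0,0],[0,0,0]], yaw=[0,0,0,0,0], jaw=-0.2, force=35)

```text
time_s: 23.05
ee_pos: [0.5671, -0.28, 0.0378]
eef_rot: [[0.102, 0.995, 0.0], [0.995, -0.102, -0.0], [-0.0, 0.0, -1.0]]
force: [-0.9, 0.6, 0.2]
width: 0.0555
finger_force: 35.0
```

Request:
arm_command(translation=[[0,0,0],[0,0,-10],[0,0,-50],[0,0,-100],[0,0,-140]], yaw=[0,0,0,0,0])

```text
time_s: 23.68
ee_pos: [0.5668, -0.2796, 0.1792]
eef_rot: [[0.102, 0.995, -0.0], [0.995, -0.102, 0.0], [0.0, -0.0, -1.0]]
force: [0.2, 0.2, -6.6]
width: 0.0559
finger_force: 35.0
```

Run:
```python
from h import *
o=r.get_obs(); R=np.array(o['eef_rot']);p=np.array(o['ee_pos']);print(p,np.degrees(np.arctan2(R[1,1],R[0,1])),o['width'],o['force'])
print(totool(np.array([.6445,.0573,.12])-p))
```

```text
[ 0.56676325 -0.27961071  0.17915012] -5.836520253133189 0.05591604659340579 [ 0.15579558  0.20090337 -6.58699162]
[343.05813074  43.09081552  59.20188624]
```

Request:
arm_command(translation=[[56,7,0],[112,14,0],[168,21,0],[224,28,0],[280,35,0]], yaw=[-2,-4,-6,-8,-8.2])

```text
time_s: 24.3
ee_pos: [0.6299, -0.0029, 0.1774]
eef_rot: [[-0.042, 0.999, -0.001], [0.999, 0.042, 0.0], [0.0, -0.001, -1.0]]
force: [1.2, -1.6, -6.1]
width: 0.0558
finger_force: 35.0
```

Run:
```python
from h import *
o=r.get_obs(); R=np.array(o['eef_rot']);p=np.array(o['ee_pos']);print(p,np.degrees(np.arctan2(R[1,1],R[0,1])),o['width'])
print(totool(np.array([.6445,.0573,.044])-p))
```

```text
[ 0.62988438 -0.00293216  0.17737301] 2.3962805825277336 0.055813185315716475
[ 59.54680716  17.26643313 133.363934  ]
```

Request:
arm_command(translation=[[40,12,10],[59.5,17.3,40],[59.5,17.3,80],[59.5,17.3,115],[59.5,17.3,132]], yaw=[0,0,0,0,0])

```text
time_s: 24.92
ee_pos: [0.6434, 0.0555, 0.0432]
eef_rot: [[-0.042, 0.999, -0.004], [0.999, 0.042, -0.001], [-0.0, -0.004, -1.0]]
force: [0.8, 0.1, -5.8]
width: 0.0556
finger_force: 35.0
```

Request:
arm_command(translation=[[0,0,0.5],[0,0,1.5],[0,0,1.5],[0,0,1.5],[0,0,1.5]], yaw=[0,0,0,0,0])

```text
time_s: 25.55
ee_pos: [0.6453, 0.0553, 0.0444]
eef_rot: [[-0.041, 0.999, 0.0], [0.999, 0.041, 0.0], [0.0, 0.0, -1.0]]
force: [-0.4, -1.4, -6.0]
width: 0.0561
finger_force: 35.0
```

Request:
arm_command(translation=[[0,0,0],[0,0,0],[0,0,0],[0,0,0],[0,0,0]], yaw=[0,0,0,0,0], jaw=0.6)

```text
time_s: 26.18
ee_pos: [0.6453, 0.0553, 0.044]
eef_rot: [[-0.041, 0.999, 0.0], [0.999, 0.041, 0.0], [0.0, 0.0, -1.0]]
force: [-0.9, 0.0, 0.3]
width: 0.0706
finger_force: 0.0
```

Request:
arm_command(translation=[[0,0,-20],[0,0,-70],[0,0,-125],[-25,0,-165],[-70,0,-185]], yaw=[0,0,0,0,0])

```text
time_s: 26.8
ee_pos: [0.6492, -0.0134, 0.2334]
eef_rot: [[-0.045, 0.999, 0.005], [0.999, 0.045, 0.002], [0.001, 0.005, -1.0]]
force: [0.9, 0.3, -0.1]
width: 0.0703
finger_force: 0.0
```

Run:
```python
from h import *
o=r.get_obs(); R=np.array(o['eef_rot']);p=np.array(o['ee_pos']);print(p,np.degrees(np.arctan2(R[1,1],R[0,1])),o['width'])
im,d,c=snap('top'); np.savez('top4.npz',im=im,d=d,**{k:c[k] for k in c}); P=cloud(c,d)
for h in hubs(P)+hubs(P,.055,.061)+hubs(P,.062,.073): 
    if h[3]<32: print(h)
print(totool(np.array([.5725,-.4063,.25])-p))
```

```text
[ 0.64924376 -0.01342187  0.23335106] 2.5711515352715013 0.07029254964559827
(array([508., 202.]), np.int32(269), array([ 573.2, -405.9]), 29.7, array([ 572.7, -405.6]), 28.4, np.float64(0.0497))
(array([518., 310.]), np.int32(280), array([ 300.6, -416. ]), 29.6, array([ 299.5, -415.3]), 28.3, np.float64(0.0501))
[-389.95827836  -90.56353053  -15.83678586]
```

Request:
arm_command(translation=[[-56,-13,0],[-112,-26,0],[-168,-39,0],[-224,-52,0],[-280,-65,0]], yaw=[1,2,3,4,5.7], jaw=1)

```text
time_s: 27.48
ee_pos: [0.5942, -0.2989, 0.2304]
eef_rot: [[0.059, 0.998, 0.001], [0.998, -0.059, -0.0], [-0.0, 0.001, -1.0]]
force: [1.2, -0.5, 0.3]
width: 0.0878
finger_force: 0.0
```

Run:
```python
from h import *
o=r.get_obs(); R=np.array(o['eef_rot']);p=np.array(o['ee_pos']);print(p,np.degrees(np.arctan2(R[1,1],R[0,1])),o['width'])
im,d,c=snap('wrist'); P=cloud(c,d)
for h in hubs(P)+hubs(P,.064,.074): 
    if h[3]<32: print(h)
print(totool(np.array([.5725,-.4063,.0365])-p))
```

```text
[ 0.59419214 -0.29886433  0.23043824] -3.3890128624714038 0.08779631347498762
(array([174.,  16.]), np.int32(370), array([ 486.8, -127.8]), 28.9, array([ 487.2, -111.5]), 30.7, np.float64(0.05))
(array([ 13., 206.]), np.int32(648), array([ 309.7, -272.4]), 27.7, array([ 296.7, -270.1]), 31.0, np.float64(0.0492))
(array([414., 250.]), np.int32(226), array([ 687. , -344.2]), 31.3, array([ 699.1, -361.5]), 37.9, np.float64(0.0496))
(array([465., 283.]), np.int32(456), array([ 720.8, -363.5]), 29.1, array([ 702.6, -363.2]), 33.7, np.float64(0.05))
(array([302., 323.]), np.int32(1688), array([ 572. , -405.9]), 28.7, array([ 572.4, -406.1]), 28.1, np.float64(0.0488))
(array([160.,   5.]), np.int32(867), array([ 486.6, -127.5]), 29.4, array([ 488.2, -104.4]), 34.0, np.float64(0.0721))
(array([  2., 217.]), np.int32(150), array([ 321. , -278.1]), 15.2, array([ 302.3, -272.4]), 24.8, np.float64(0.0665))
[-107.4516855   -14.16255339  194.62417015]
```

Request:
arm_command(translation=[[-54,-7,20],[-107.5,-14,50],[-107.5,-14,100],[-107.5,-14,150],[-107.5,-14,193]], yaw=[0,0,0,0,0])

```text
time_s: 28.15
ee_pos: [0.5745, -0.4034, 0.0352]
eef_rot: [[0.059, 0.998, 0.0], [0.998, -0.059, 0.0], [0.0, 0.0, -1.0]]
force: [0.5, -0.0, -0.5]
width: 0.0875
finger_force: 0.0
```

Request:
arm_command(translation=[[0,0,0],[0,0,0],[0,0,0],[0,0,0],[0,0,0]], yaw=[0,0,0,0,0], jaw=-0.2, force=35)

```text
time_s: 28.78
ee_pos: [0.574, -0.4037, 0.0369]
eef_rot: [[0.058, 0.998, -0.0], [0.998, -0.058, 0.0], [0.0, -0.0, -1.0]]
force: [-4.0, 1.1, 6.0]
width: 0.0559
finger_force: 35.0
```

Request:
arm_command(translation=[[0,0,0],[0,0,-10],[0,0,-50],[0,0,-100],[0,0,-140]], yaw=[0,0,0,0,0])

```text
time_s: 29.4
ee_pos: [0.5746, -0.4034, 0.1778]
eef_rot: [[0.058, 0.998, 0.001], [0.998, -0.058, -0.0], [-0.0, 0.001, -1.0]]
force: [0.4, -1.0, -4.5]
width: 0.0558
finger_force: 35.0
```

Run:
```python
from h import *
o=r.get_obs(); R=np.array(o['eef_rot']);p=np.array(o['ee_pos']);print(p,np.degrees(np.arctan2(R[1,1],R[0,1])),o['width'],o['force'])
print(totool(np.array([.6495,-.0626,.0435])-p))
```

```text
[ 0.57459265 -0.40344965  0.17780893] -3.3336215929919537 0.05577571266899626 [ 0.43579458 -0.96459595 -4.52564516]
[344.64903006  54.89022102 134.28550691]
```

Request:
arm_command(translation=[[56,9,0],[112,18,0],[168,27,0],[224,36,0],[280,45,0]], yaw=[-1,-2,-4,-5.7,-5.7])

```text
time_s: 30.02
ee_pos: [0.6357, -0.1245, 0.176]
eef_rot: [[-0.042, 0.999, -0.0], [0.999, 0.042, 0.0], [0.0, -0.0, -1.0]]
force: [1.3, -0.8, -6.0]
width: 0.0563
finger_force: 35.0
```

Run:
```python
from h import *
o=r.get_obs(); R=np.array(o['eef_rot']);p=np.array(o['ee_pos']);print(p,np.degrees(np.arctan2(R[1,1],R[0,1])),o['width'])
print(totool(np.array([.6495,-.061,.0425])-p))
```

```text
[ 0.63567577 -0.12449335  0.17600282] 2.393457887443584 0.05626735742446115
[ 62.80293945  16.4805191  133.52790188]
```

Request:
arm_command(translation=[[40,11,10],[63,16.5,40],[63,16.5,80],[63,16.5,115],[63,16.5,131]], yaw=[0,0,0,0,0])

```text
time_s: 30.65
ee_pos: [0.6481, -0.0625, 0.0428]
eef_rot: [[-0.042, 0.999, -0.004], [0.999, 0.042, 0.0], [0.0, -0.004, -1.0]]
force: [1.2, -0.7, -5.9]
width: 0.056
finger_force: 35.0
```

Request:
arm_command(translation=[[0,0,0.5],[0,0,1.5],[0,0,1.5],[0,0,1.5],[0,0,1.5]], yaw=[0,0,0,0,0])

```text
time_s: 31.28
ee_pos: [0.6497, -0.0631, 0.0439]
eef_rot: [[-0.041, 0.999, 0.001], [0.999, 0.041, 0.0], [0.0, 0.001, -1.0]]
force: [0.4, 0.2, -5.4]
width: 0.0561
finger_force: 35.0
```

Request:
arm_command(translation=[[0,0,0],[0,0,0],[0,0,0],[0,0,0],[0,0,0]], yaw=[0,0,0,0,0], jaw=0.6)

```text
time_s: 31.9
ee_pos: [0.6496, -0.0631, 0.0436]
eef_rot: [[-0.041, 0.999, 0.0], [0.999, 0.041, 0.0], [0.0, 0.0, -1.0]]
force: [0.0, 0.3, 0.0]
width: 0.0704
finger_force: 0.0
```

Request:
arm_command(translation=[[0,0,-20],[0,0,-70],[0,0,-125],[-50,0,-165],[-110,0,-185]], yaw=[0,0,0,0,0])

```text
time_s: 32.52
ee_pos: [0.6554, -0.1709, 0.2324]
eef_rot: [[-0.045, 0.999, 0.005], [0.999, 0.045, -0.0], [-0.0, 0.005, -1.0]]
force: [0.5, -0.6, 0.4]
width: 0.0703
finger_force: 0.0
```

Request:
arm_command(translation=[[-50,-20,0],[-100,-40,0],[-150,-60,0],[-200,-80,0],[-200,-80,0]], yaw=[0,0,0,0,0])

```text
time_s: 33.15
ee_pos: [0.5786, -0.3803, 0.2298]
eef_rot: [[-0.033, 0.999, -0.0], [0.999, 0.033, -0.004], [-0.004, -0.0, -1.0]]
force: [0.4, 0.6, 0.1]
width: 0.0702
finger_force: 0.0
```

Run:
```python
from h import *
o=r.get_obs(); print(o['time_s'],o['ee_pos'],o['force'],o['width'])
im,d,c=snap('top'); save(im,'top5.png'); P=cloud(c,d)
T=np.array([.647,-.0026])
for h in hubs(P)+hubs(P,.05,.061)+hubs(P,.062,.074): 
    if h[3]<32: print(h)
b=np.zeros(P.shape[:2],bool); b[180:290,150:280]=1
m=b&(P[...,2]>.115)&(P[...,2]<.13); print(m.sum(),P[m].mean(0) if m.any() else '')
im,d,c=snap('side'); save(im,'side5.png')
```

```text
33.15 [ 0.57861004 -0.38026708  0.22977403] [0.42475739 0.59318008 0.11002623] 0.07022545665669877
(array([374., 176.]), np.int32(195), array([649.6, -65.3]), 28.5, array([649.7, -65.4]), 27.9, np.float64(0.0532))
(array([374., 176.]), np.int32(236), array([649.6, -65.3]), 28.5, array([649.6, -65.4]), 27.9, np.float64(0.0548))
(array([328., 178.]), np.int32(230), array([645.6,  53.3]), 28.3, array([645.4,  53.7]), 27.7, np.float64(0.0549))
(array([348., 240.]), np.int32(282), array([487.5,   6.6]), 28.2, array([487.2,   6.6]), 27.5, np.float64(0.0698))
81 [0.48209333 0.40127353 0.12262896]
```

View pics/top5.png

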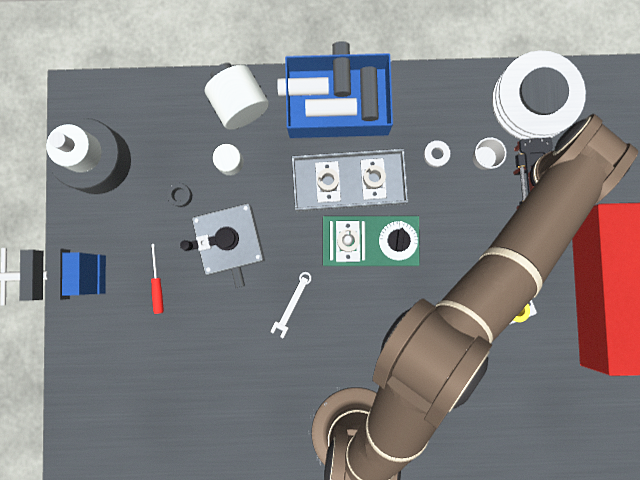

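Top view: handle tag at (204,242) is over the hasp and the dial nose points up at the tab. hub_1 at (348,240) is flush (0.070 m), and hub_2 and hub_3 lie in the tray at (328,178) and (374,176) with tops at 0.055 m. The bystanders have not moved and the gripper is clear, so I'm handing in.

```bash
python3 -c "
from rig import r
print(r.job_done())"
```

```text
the job is handed in; nothing more can be done
None
```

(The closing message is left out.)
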